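# Count the print and set the side gauge for the next sheet

## Task

A print of the edition has just been pulled: count it by swinging the lever of the counter on the registration board away from the robot, all the way to its stop, and letting it spring back. Then press the lock button of the telescoping side gauge so that its arm springs free, take the arm by its upright grip post and draw it out to 100 mm on its scale, where the third full-width line (0, 50, 100) stands level with the mouth of the tube. Finish while still gripping the post and holding the arm there, so that the next sheet can be laid against it; leave the ink tin, the tub of cards and the hand roller where they are.

Things in the scene. Friction and masses are not known exactly. Their poses are not given: they have to be found in the camera images.
- board: Wooden registration board, 260 mm deep (x), 15 mm thick, fixed on the bench; it carries the gauge, the counter and the ink tin. Its right part, with an inked copper plate, lies towards -y. Bench top at z = 0, board's top at z = 15 mm.
- counter: Grey metal lever counter screwed on the board behind the gauge: box 46 (x) by 72 (y) mm with four white number wheels in its top, nothing but the lever higher than 48 mm over the board. Origin: centre of its underside; front faces -x. Its lever stands beside it, 48 mm towards -y of the origin, hinged 26 mm above the board's top, swinging towards +x.
- lever (a joint): Angle of the counter's sprung lever: 0 at rest (leaning 0.40 rad towards the counter's front, -x), 0.80 rad at its stop (leaning 0.40 rad to the back, +x). A spring returns it: 1.2 N at the knob at rest, 3 N at the stop.
- lever_knob (a point): Centre of the black ball knob (18 mm diameter) on top of the steel lever, 66 mm from the hinge. Pushed from its front (counter's -x side) towards the counter's +x, it travels 51 mm nearly level, 5 mm higher at mid-swing. At rest its centre is 102 mm above the bench. The frame tips with the lever; its y axis, the hinge axis, stays level.
- lock_button (a joint): Travel of the lock button: 0 up (arm locked home), 0.008 m fully down, pressed straight down with 1.4 N rising to 3 N, plus up to 1 N of rubbing while locked. The latch lets go at about 6 mm; the button then stays about 6 mm down as long as the arm is out.
- button_top (a point): Centre of the top of the round grey lock button (20 mm diameter, standing 14 mm above its guide ring) on top of the gauge's square outer tube, 44.5 mm behind the tube's mouth; 75 mm above the bench when up. Axes as the board's.
- gauge_arm (a joint): Extension of the telescoping arm = scale reading at the mouth: 0 locked home, 0.100 m at the 100 mm mark, 0.130 m at the end stop. When the lock lets go, a spring kicks the arm out by 14 to 25 mm; from there it slides with about 1.6 N of rubbing and stays where it is left. It locks only at home, and cannot be pulled out while locked.
- grip_post (a point): Upright black ribbed round post on the arm's head, 18 mm diameter, 38 mm tall; origin at its centre, 77 mm above the bench (its foot, on the head, at 58 mm). It travels with the arm towards -y of this frame; x is level across the arm, z up. Home, it stands 60 mm from the mouth. The head is 30 (x) by 28 (y) mm; a steel blade 90 mm wide (x) hangs on its -y face, below 43 mm height.
- mouth (a point): Middle of the top edge of the outer tube's mouth, 59 mm above the bench: the edge at which the scale is read. The tube (36 mm wide, 190 mm long) runs towards +y of this frame, the arm comes out towards -y. Scale on top of the flat inner rod: a short line every 10 mm, a full-width line at 0, 50 and 100 mm; the 0 line is at the mouth when home, the 50 and 100 lines come out in turn.
- ink_tin_mid (a point): Middle of an ink tin, 70 mm diameter, 62 mm high, standing loose on the board behind the gauge, left or right of the counter. Leave it.
- card_tub_mid (a point): Middle of a round white tub of black spreader cards, 112 mm diameter, about 105 mm high, on the bench left of the board. Leave it.
- brayer_mid (a point): A hand roller with a wooden handle lying on the bench right of the board (180 mm long, 118 mm wide, 46 mm high); a point at its middle. Leave it.

How it is judged:
On the way, in this order (a step that is already met when the one before it is completed fails the run):
1. the counter lever is swung to its stop (within 0.07 rad) (value of joint lever above 0.73 rad).
2. the lever is let spring back to rest (within 0.06 rad) (value of joint lever below 0.06 rad), for 0.1 s.
3. the lock button is pressed and the arm springs out of its lock (more than 8 mm) (value of joint gauge_arm above 0.008 m and value of joint lock_button above 0.004 m), for 0.1 s.
At the end, for the whole second after the job is handed in: the arm stands at 100 mm on its scale, within 4 mm, still, with the fingers gripping the post (more than 5 N), and the counter lever is back at rest (value of joint gauge_arm between 0.096 and 0.104 m and velocity of joint gauge_arm between -0.01 and 0.01 m/s and contact force between the fingers and gauge_arm_c4 above 5 N and value of joint lever below 0.06 rad); the arm keeps its last pose, push and grip.
It fails at once if the ink tin is pushed more than 20 mm (distance of ink_tin_mid from where it was at the start of the episode above 0.02 m).
It fails at once if the tub of cards is pushed more than 20 mm (distance of card_tub_mid from where it was at the start of the episode above 0.02 m).
It fails at once if the roller is pushed more than 20 mm (distance of brayer_mid from where it was at the start of the episode above 0.02 m).
It also fails if it takes over 53 s, if anything falls off the work surface, if the arm or the gripper's body presses on something with over 40 N, if the wrist force passes 120 N, or if a joint passes its speed limit or range.

## Robot

A 6-joint arm with a two-finger parallel gripper is mounted at the origin on the work surface. World frame = base frame: x ahead of the robot, y to its left, z up, the work surface at z = 0. Lengths are in m, angles in rad, forces in N, time in s.
With the tool pointing down it reaches from about 0.35 to 0.775 m from the base axis. Payload 7.3 kg.
Tool frame: the origin (TCP) lies between the finger pads; the fingertips stand 8 mm ahead of it and the grasp point (between the pads) lies 11 mm behind it (robot.nose_length is the distance from the TCP to the fingertips, in m); z points along the fingers, y is the line along which they close (so a half turn about z gives the same grasp; the last joint's range is limited). The gripper opens to 92 mm and grips with 3 to 60 N. Pads are 19 mm wide; open, the fingers measure 130 mm over their backs; the gripper's body (75 mm by 190 mm) begins 47 mm behind the grasp point.
Start: joints at [-1.449, 0.342, 1.524, -0, 1.275, -0.146], TCP at [0.139, -0.506, 0.235] pointing down, gripper open.
Joint ranges: [-2.53, 2.53], [-0.77, 2.02], [0.04, 2.7], [-1, 4.14], [0.28, 2.66], [-3.11, 3.11]. Speed limits (rad/s): [2.57, 2.57, 3.14, 3.14, 3.14, 3.14].

## Interface

Orientations are given as [roll, pitch, yaw] about the fixed x, y, z axes, in that order (R = Rz(yaw) Ry(pitch) Rx(roll)).
In Python, from cell import robot gives the robot as it stands. The module is installed in compiled form; this text tells all that it offers.
- The arm moves only by the shell command python3 -m jog 'ROWS' [FORCE]. ROWS is JSON, a list that holds one entry, the list of rows, each a list of 5 numbers: the gripper's target within -1 to 1 (fully open at 1, half-way at 0, shut at -1), then the shift along the tool's x, y, z in m, then the turn about the tool's z in rad. A call has 1 to 5 rows; each row is the pose to reach, as a shift and turn from the pose commanded when the call began, along the tool's axes at that moment; what a row does not reach only later rows make up. A row lasts 1/12 s, in which the tool goes at most 41.7 mm and 7.16 degrees, less where a joint would pass 70% of its speed; a pose out of reach is approached as far as the arm can. A call with a gripper value outside its range is refused whole. The fingers move at their own pace and stop on an object; FORCE is the grip in N (left out, the last holds). Time passes only in rows, so rows that repeat a pose let the fingers close. It gives the time, the measured TCP pose, the force, the opening and the grip force at its end, in the units of the state.
- robot.observe(): the state, without advancing time (a new reading comes with each control period).
- robot.read_camera(name): name is "scene" or "top" or "wrist"; returns the picture (400x640x3 uint8, red, green, blue); there is no depth.
- robot.camera_model(name): a dict with "camera_matrix" (3x3 intrinsics, pixels), "position" and "attitude" of the camera in the world; the wrist camera has in their place "mount" (4x4, takes a point from camera to tool coordinates, whose origin is the TCP and whose axes are the flange's). Camera axes: x right, y down, z forward; pixel columns grow to the right and rows downward; lengths in m; the calibration is good to about 2 mm. A picture is of the moment at which its call begins: read the wrist's pose just before it. camera_model takes no time and is no camera call.
- robot.hand_in(): hands the job in; it is judged then, once.
The state is a dict: "time": time; "qpos": joint angles; "qvel": joint speeds; "joint_efforts": joint torques, N m; "tool_pos": TCP position; "tool_rot": TCP orientation; "contact_force": force on the tool from outside, world axes, zero at the start; "torque": the same for the moment, N m; "opening": finger opening in m; "grip_force": force on a finger pad.
Only numpy, scipy, OpenCV 4.12 (cv2) and the standard library are available. Lean on these libraries where they do the work, as an engineer would, in place of code of your own. Each camera call takes 0.05 s, during which the arm holds its last target. There are 200 camera calls.

## Working session

There is one attempt and no reset: what is moved stays moved. The work goes in short steps, Python scripts to look and compute and a shell command to move; the robot and the scene stay as the last step left them, time stands still between calls to the robot, and variables do not carry over. Pictures are saved under pics/ and viewed, at most 10 in all, crops included, and the job is handed in when it is done.

```bash
mkdir -p pics; python3 - <<'E'
from cell import robot
import cv2,json
s=robot.observe();print(s['tool_pos'],s['tool_rot'],s['time'],s['opening'])
for n in("scene","top"):
    im=robot.read_camera(n);cv2.imwrite(f'pics/{n}0.png',im[:,:,::-1]);m=robot.camera_model(n);print(n,m)
print(robot.camera_model("wrist"))
E
```

```text
[ 0.13887534 -0.50587359  0.23404132] [-3.14002807e+00 -2.33569872e-04  2.67762802e-01] 0.0 0.09172154064042609
scene {'camera_matrix': array([[393.82312825,   0.        , 318.95060303],
       [  0.        , 393.82312825, 208.98730799],
       [  0.        ,   0.        ,   1.        ]]), 'position': array([1.29516867, 0.20530075, 0.83314561]), 'attitude': array([-2.35435731,  0.00621539,  1.82544779])}
top {'camera_matrix': array([[423.63884652,   0.        , 319.28920148],
       [  0.        , 423.63884652, 204.29897347],
       [  0.        ,   0.        ,   1.        ]]), 'position': array([ 0.48444448, -0.01996519,  1.31810604]), 'attitude': array([-3.0939122 ,  0.00595114, -1.55523286])}
{'camera_matrix': array([[279.1435908 ,   0.        , 321.02964531],
       [  0.        , 279.1435908 , 200.20492547],
       [  0.        ,   0.        ,   1.        ]]), 'mount': array([[ 6.63905967e-04, -9.63255993e-01, -2.68584161e-01,
         7.19693277e-02],
       [ 9.99999332e-01,  8.93524166e-04, -7.32682755e-04,
         5.53251895e-04],
       [ 9.45747493e-04, -2.68583496e-01,  9.63255943e-01,
        -1.50036563e-01],
       [ 0.00000000e+00,  0.00000000e+00,  0.00000000e+00,
         1.00000000e+00]])}
```

View pics/top0.png

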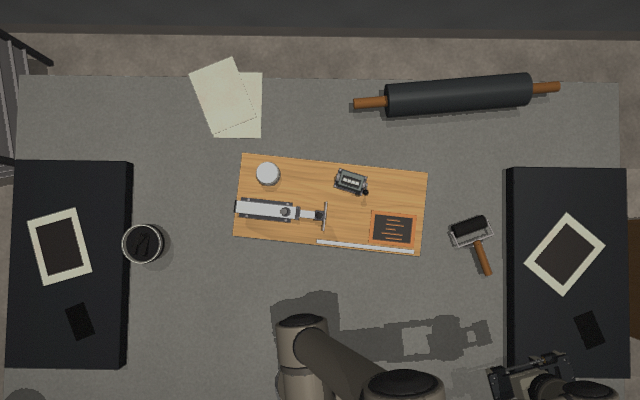

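View pics/scene0.png

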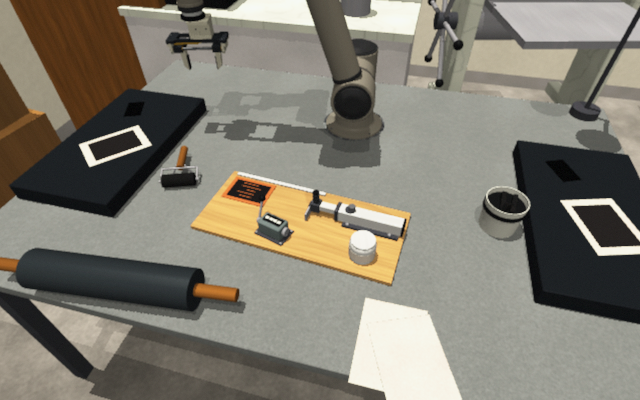

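The top view shows the button at about (285,211), the post at (311,214), the knob at (366,192), the counter at (351,181) and the tin at (267,173). I'll zoom in for accuracy.

```bash
python3 - <<'E'
import cv2,numpy as np
a=cv2.imread('pics/top0.png')[150:250,225:425];b=cv2.imread('pics/scene0.png')[175:265,240:440][:75]
a=cv2.resize(a,None,fx=4,fy=4,interpolation=2);b=cv2.resize(cv2.imread('pics/scene0.png')[185:235,245:445],None,fx=4,fy=4,interpolation=2)
cv2.imwrite('pics/z.png',np.vstack([a,b]))
E
```

```text
(no output)
```

View pics/z.png

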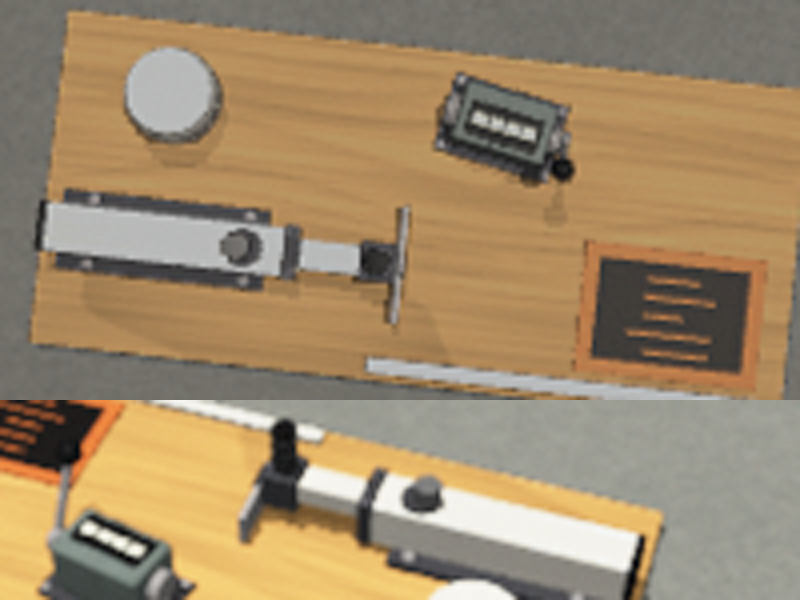

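Zoomed pixels, converted to full-frame. Top view: knob (365.8,192.2), button (284.2,211.2), post (319.3,214.8), mouth (299.5,212.7). Scene view: knob (262.5,198.8), button (351,206), post top (316,192).

```bash
cat > h.py <<'E'
import numpy as np
from cell import robot
from scipy.spatial.transform import Rotation as R
def cam(n):
    m=robot.camera_model(n);K=m['camera_matrix']
    if n=='wrist':
        s=robot.observe();A=R.from_euler('xyz',s['tool_rot']).as_matrix();M=m['mount']
        return K,A@M[:3,:3],np.array(s['tool_pos'])+A@M[:3,3]
    return K,R.from_euler('xyz',m['attitude']).as_matrix(),m['position']
def ray(n,p,z,c=None):
    K,A,o=c or cam(n);d=A@np.linalg.solve(K,[p[0],p[1],1]);return o+d*(z-o[2])/d[2]
E
python3 - <<'E'
from h import *
np.set_printoptions(precision=4,suppress=True)
P=lambda f,z:ray('top',(225+f[0]/4,150+f[1]/4),z)
Q=lambda f,z:ray('scene',(245+f[0]/4,185+(f[1]-400)/4),z)
for n,a,b,z in[('knob',(563,169),(70,455),.102),('btn',(237,244),(424,483),.075),('post',(378,258),(285,426),.096)]:print(n,P(a,z),Q(b,z))
m=P((298,251),.059);t=P((43,226),.059);print('mouth',m,t,np.arctan2(*(t-m)[:2]))
a=P((450,140),.03);
l,r=P((458,95),.06),P((565,122),.06)
print('counter',l,r,P((505,130),.063)); print('tin',P((171,93),.077))
print('board',P((70,12),.015),P((800,88),.015),P((30,344),.015))
E
```

```text
knob [ 0.5791 -0.1449  0.102 ] [ 0.5857 -0.1418  0.102 ]
btn [0.5224 0.0909 0.075 ] [0.5261 0.0913 0.075 ]
post [ 0.5132 -0.0129  0.096 ] [ 0.5156 -0.0101  0.096 ]
mouth [0.5183 0.0469 0.059 ] [0.534  0.2371 0.059 ] 0.08229508043750292
counter [ 0.6365 -0.0704  0.06  ] [ 0.6175 -0.1503  0.06  ] [ 0.6105 -0.1055  0.063 ]
tin [0.6328 0.1416 0.077 ]
board [0.7021 0.2293 0.015 ] [ 0.6513 -0.3359  0.015 ] [0.4449 0.2539 0.015 ]
```

```bash
python3 -m jog '[[[-1,0.036,-0.019,0,0],[-1,0.072,-0.038,0,0],[-1,0.108,-0.057,0,0],[-1,0.144,-0.076,0,0],[-1,0.18,-0.095,0,0]]]' 20
python3 -m jog '[[[-1,0.036,-0.019,0,0],[-1,0.072,-0.038,0,0],[-1,0.108,-0.057,0,0],[-1,0.144,-0.076,0,0],[-1,0.18,-0.095,0,0]]]'
python3 -m jog '[[[-1,0.036,-0.019,0,0],[-1,0.072,-0.038,0,0],[-1,0.108,-0.057,0,0],[-1,0.124,-0.065,0,0],[-1,0.124,-0.065,0,0]]]'
python3 -m jog '[[[-1,0,0,0,0.12],[-1,0,0,0,0.24],[-1,0,0,0,0.36],[-1,0,0,0,0.48],[-1,0,0,0,0.518]]]'
python3 -m jog '[[[-1,0,0,0,0],[-1,0,0,0,0]]]'
python3 - <<'E'
from h import *
import cv2
s=robot.observe();print(s['tool_pos'],s['tool_rot'],s['time'])
cv2.imwrite('pics/w1.png',robot.read_camera('wrist')[:,:,::-1])
E
```

```text
time: 0.52
tool_pos: [0.2882, -0.3654, 0.2345]
tool_rot: [-3.141, 0.0, 0.267]
contact_force: [1.1, 1.0, 0.7]
opening: 0.063
grip_force: 0.0
time: 0.93
tool_pos: [0.4368, -0.226, 0.2345]
tool_rot: [-3.141, 0.0, 0.268]
contact_force: [0.7, -0.7, 0.0]
opening: 0.0297
grip_force: 0.0
time: 1.35
tool_pos: [0.5404, -0.1291, 0.2339]
tool_rot: [-3.141, -0.0, 0.272]
contact_force: [-1.4, -0.3, 0.2]
opening: 0.001
grip_force: 0.0
time: 1.77
tool_pos: [0.5374, -0.133, 0.2343]
tool_rot: [3.141, 0.001, -0.257]
contact_force: [0.1, -0.9, -0.3]
opening: 0.0006
grip_force: 0.0
time: 1.93
tool_pos: [0.5377, -0.1328, 0.2345]
tool_rot: [3.141, 0.001, -0.249]
contact_force: [-0.1, 0.4, 0.8]
opening: 0.0002
grip_force: 0.0
[ 0.53765668 -0.13282344  0.2344849 ] [ 3.14139699e+00  7.30503892e-04 -2.49222491e-01] 1.9333
```

View pics/w1.png

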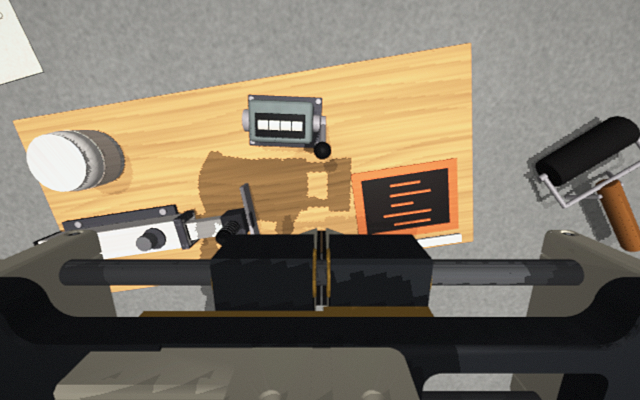

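The wrist view shows the knob at (322,150), in line with the closed fingers at column 322. The counter is square to the image, so the yaw is right.

```bash
python3 - <<'E'
from h import *
c=cam('wrist');s=robot.observe()
A=R.from_euler('xyz',s['tool_rot']).as_matrix()
for p,z in(((322,150),.102),((150,239),.075),((228,212),.096),((236,222),.062)):
    q=ray('wrist',p,z,c);print(q,A.T@(q-s['tool_pos']))
E
python3 -m jog '[[[-1,-0.01,0,0.04,0],[-1,-0.01,0,0.08,0],[-1,-0.01,0,0.12,0],[-1,-0.01,0,0.137,0],[-1,-0.01,0,0.137,0]]]'
```

```text
[ 0.58145122 -0.14531199  0.102     ] [0.04552085 0.0013847  0.13249718]
[0.52737714 0.08091551 0.075     ] [-0.06265062 -0.20452834  0.1595276 ]
[ 0.54143766 -0.02988219  0.096     ] [-0.02171612 -0.10061549  0.13852009]
[ 0.51899971 -0.02081125  0.062     ] [-0.04567842 -0.1038789   0.17253335]
time: 2.4
tool_pos: [0.5255, -0.129, 0.0934]
tool_rot: [-3.141, 0.009, -0.249]
contact_force: [-1.0, -0.3, 0.1]
opening: 0.0003
grip_force: 0.0
```

```bash
python3 -m jog '[[[-1,0.018,0,0,0],[-1,0.036,0,0,0],[-1,0.054,0,0,0],[-1,0.07,0,0,0],[-1,0.08,0,0,0]]]'
python3 -m jog '[[[-1,0.004,0,0,0],[-1,0.008,0,0,0],[-1,0.008,0,0,0],[-1,0.008,0,0,0]]]'
```

```text
time: 2.82
tool_pos: [0.6072, -0.1506, 0.0994]
tool_rot: [3.141, -0.001, -0.249]
contact_force: [-4.1, 0.9, -1.6]
opening: 0.0003
grip_force: 1.7
time: 3.15
tool_pos: [0.6127, -0.1518, 0.0983]
tool_rot: [3.141, 0.002, -0.25]
contact_force: [-5.1, -0.7, -0.7]
opening: 0.0004
grip_force: 2.2
```

```bash
python3 -m jog '[[[-1,0.003,0,0,0],[-1,0.003,0,0,0],[-1,0.003,0,0,0]]]'
python3 -m jog '[[[-1,0.003,0,0,0],[-1,0.003,0,0,0],[-1,0.003,0,0,0]]]'
python3 - <<'E'
from h import *
import cv2
im=robot.read_camera('scene')[165:265,220:380,::-1]
cv2.imwrite('pics/s2.png',cv2.resize(im,None,fx=4,fy=4))
E
```

```text
time: 3.4
tool_pos: [0.6132, -0.152, 0.0981]
tool_rot: [3.141, 0.008, -0.25]
contact_force: [-12.9, -0.4, 3.8]
opening: 0.0003
grip_force: 6.6
time: 3.65
tool_pos: [0.6136, -0.1522, 0.0979]
tool_rot: [3.141, 0.014, -0.25]
contact_force: [-22.9, 1.7, 10.5]
opening: 0.0006
grip_force: 11.3
```

View pics/s2.png

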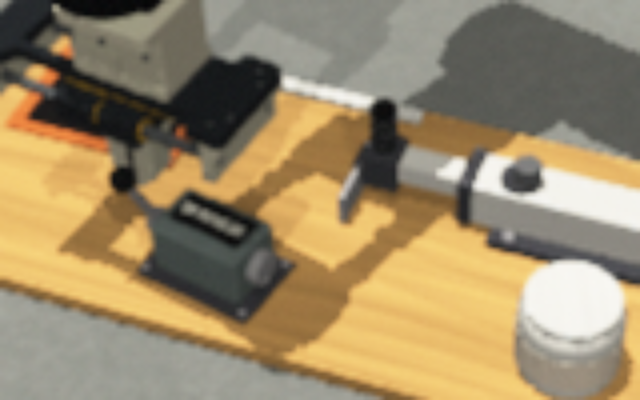

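The view shows the lever leaning back with the knob at about (122,180) in the crop. The force climbed to 23 N with no further motion, so it is on its stop. I'll back off and lift.

```bash
python3 -m jog '[[[-1,-0.025,0,0,0],[-1,-0.05,0,0,0],[-1,-0.075,0,0,0],[-1,-0.1,0,0,0],[-1,-0.11,0,0,0]]]'
python3 -m jog '[[[-1,0,0,-0.03,0],[-1,0,0,-0.06,-0.08],[-1,0,0,-0.06,-0.16],[-1,0,0,-0.06,-0.16],[-1,0,0,-0.06,-0.16]]]'
python3 - <<'E'
from h import *
import cv2
A=R.from_euler('xyz',robot.observe()['tool_rot']).as_matrix();s=robot.observe()
for q in((.525,.091,.075),(.5145,-.0115,.096)):print(A.T@(np.array(q)-s['tool_pos']))
im=robot.read_camera('wrist')[:,:,::-1];cv2.imwrite('pics/w3.png',im)
E
```

```text
time: 4.12
tool_pos: [0.5105, -0.1249, 0.0987]
tool_rot: [-3.141, 0.0, -0.25]
contact_force: [1.1, -0.9, -0.4]
opening: -0.0
grip_force: 0.0
time: 4.53
tool_pos: [0.5131, -0.1258, 0.1584]
tool_rot: [3.141, -0.002, -0.092]
contact_force: [-0.6, 0.3, 0.5]
opening: 0.0002
grip_force: 0.0
[-0.00824947 -0.21705948  0.08334139]
[-0.00922877 -0.11401924  0.06238312]
```

View pics/w3.png

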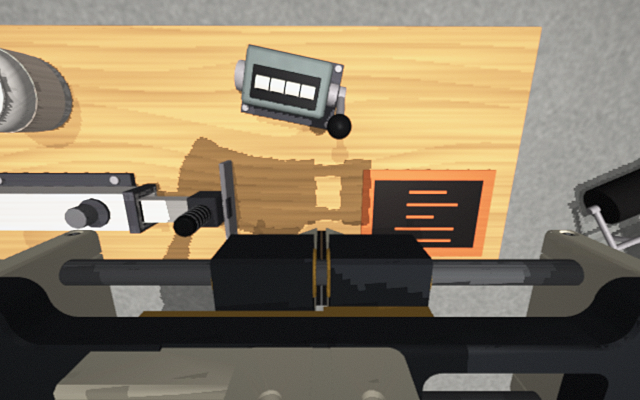

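The lever is back at rest, with the knob at (339,126). The gauge lies parallel to the image rows, so yaw is right. The button top is at (77,216) and the post top at (185,226).

```bash
python3 - <<'E'
from h import *
c=cam('wrist');s=robot.observe();A=R.from_euler('xyz',s['tool_rot']).as_matrix()
for p,z in(((77,216),.075),((185,226),.096)):
    q=ray('wrist',p,z,c);print(q,A.T@(q-s['tool_pos']))
E
```

```text
[0.52510756 0.0883996  0.075     ] [-0.00742218 -0.21433076  0.08269481]
[ 0.51416891 -0.01584976  0.096     ] [-0.00868495 -0.1095184   0.06168629]
```

```bash
python3 -m jog '[[[-1,-0.002,-0.04,0,0],[-1,-0.004,-0.08,0,0],[-1,-0.006,-0.12,0,0],[-1,-0.008,-0.16,0,0],[-1,-0.008,-0.2,0,0]]]'
python3 -m jog '[[[-1,0,-0.016,0.02,0],[-1,0,-0.016,0.05,0],[-1,0,-0.016,0.066,0],[-1,0,-0.016,0.066,0],[-1,0,-0.016,0.066,0]]]'
python3 -m jog '[[[-1,0,0,0.004,0],[-1,0,0,0.008,0],[-1,0,0,0.012,0],[-1,0,0,0.014,0],[-1,0,0,0.014,0]]]'
```

```text
time: 5.0
tool_pos: [0.5221, 0.0758, 0.1568]
tool_rot: [3.141, 0.002, -0.093]
contact_force: [1.3, -0.1, 0.7]
opening: 0.0008
grip_force: 0.0
time: 5.42
tool_pos: [0.5237, 0.09, 0.0906]
tool_rot: [3.141, 0.003, -0.091]
contact_force: [0.9, -0.5, 0.1]
opening: 0.0005
grip_force: 0.0
time: 5.83
tool_pos: [0.5252, 0.0897, 0.0781]
tool_rot: [-3.142, -0.002, -0.091]
contact_force: [0.2, -0.6, 0.9]
opening: 0.0005
grip_force: 0.9
```

```bash
python3 -m jog '[[[-1,0,0,0.002,0],[-1,0,0,0.004,0],[-1,0,0,0.004,0],[-1,0,0,0.004,0]]]'
python3 - <<'E'
from h import *
import cv2
im=robot.read_camera('scene')[165:265,220:380,::-1]
cv2.imwrite('pics/s4.png',cv2.resize(im,None,fx=4,fy=4))
E
```

```text
time: 6.17
tool_pos: [0.5252, 0.0897, 0.0751]
tool_rot: [3.141, -0.002, -0.09]
contact_force: [-1.7, -2.1, 13.7]
opening: 0.0004
grip_force: 6.3
```

View pics/s4.png

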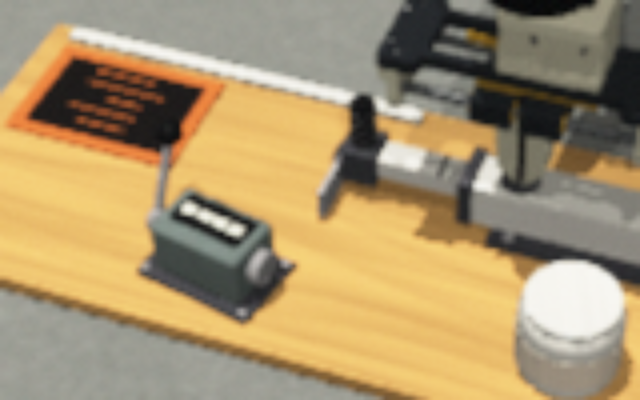

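The arm has sprung out: the post is at (362,115) in the crop and the 0 line is outside the mouth. I'll lift and measure the post from here.

```bash
python3 -m jog '[[[-1,0,0,-0.03,0],[-1,0,0,-0.06,0],[-1,0,0,-0.08,0],[-1,0,0,-0.08,0],[-1,0,0,-0.08,0]]]'
python3 - <<'E'
from h import *
import cv2
s=robot.observe();print(s['tool_pos'],s['tool_rot'])
im=robot.read_camera('wrist')[:,:,::-1];cv2.imwrite('pics/w5.png',im)
E
```

```text
time: 6.63
tool_pos: [0.5246, 0.09, 0.1543]
tool_rot: [-3.141, -0.001, -0.09]
contact_force: [-0.5, 0.2, -0.7]
opening: 0.0002
grip_force: 0.0
[0.52460551 0.09003829 0.15425867] [-3.14141178e+00 -1.34432784e-03 -9.02649778e-02]
```

View pics/w5.png

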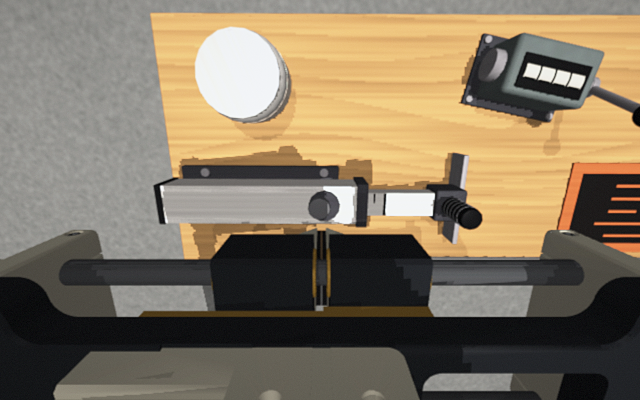

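The post top is at (470,216). The mouth edge is at column 367, row 203, and the 0 line is at column 383 or so.

```bash
python3 - <<'E'
from h import *
c=cam('wrist');s=robot.observe();A=R.from_euler('xyz',s['tool_rot']).as_matrix()
for p,z in(((470,216),.096),((367,203),.059),((384,204),.056),((323,207),.069)):
    q=ray('wrist',p,z,c);print(q,A.T@(q-s['tool_pos']))
E
```

```text
[ 0.51489871 -0.02672955  0.096     ] [0.00162117 0.11705097 0.05712063]
[0.52138873 0.04772651 0.059     ] [0.00141535 0.04230871 0.09411224]
[0.51811257 0.031719   0.056     ] [-0.0004014   0.05854601  0.09711614]
[0.52423159 0.08775282 0.069     ] [0.00062799 0.00219024 0.08410846]
```

```bash
python3 -m jog '[[[1,0.001,0.04,-0.02,0],[1,0.001,0.08,-0.02,0],[1,0.001,0.119,-0.02,0],[1,0.001,0.119,-0.02,0],[1,0.001,0.119,-0.02,0]]]' 15
python3 -m jog '[[[1,0,0,0,0],[1,0,0,0,0],[1,0,0,0,0],[1,0,0,0,0],[1,0,0,0,0]]]'
python3 -m jog '[[[1,0,0,0.035,0],[1,0,0,0.07,0],[1,0,0,0.095,0],[1,0,0,0.104,0],[1,0,0,0.104,0]]]'
```

```text
time: 7.1
tool_pos: [0.5138, -0.0302, 0.1721]
tool_rot: [-3.141, 0.003, -0.094]
contact_force: [-0.5, 0.5, 0.2]
opening: 0.0291
grip_force: 0.0
time: 7.52
tool_pos: [0.5148, -0.0277, 0.1736]
tool_rot: [-3.142, 0.0, -0.089]
contact_force: [-0.3, 0.6, -0.1]
opening: 0.0624
grip_force: 0.0
time: 7.93
tool_pos: [0.5135, -0.0281, 0.0678]
tool_rot: [-3.141, 0.004, -0.09]
contact_force: [-0.1, 0.4, -0.1]
opening: 0.0907
grip_force: 0.0
```

```bash
python3 -m jog '[[[-1,0,0,0,0],[-1,0,0,0,0],[-1,0,0,0,0],[-1,0,0,0,0],[-1,0,0,0,0]]]' 20
python3 -m jog '[[[-1,0,0,0,0],[-1,0,0,0,0],[-1,0,0,0,0],[-1,0,0,0,0],[-1,0,0,0,0]]]'
python3 -m jog '[[[-1,0,0,0,0],[-1,0,0,0,0],[-1,0,0,0,0],[-1,0,0,0,0],[-1,0,0,0,0]]]'
```

```text
time: 8.35
tool_pos: [0.5154, -0.0288, 0.0707]
tool_rot: [3.141, -0.002, -0.09]
contact_force: [-0.1, 1.1, 1.1]
opening: 0.0627
grip_force: 0.0
time: 8.77
tool_pos: [0.5148, -0.0287, 0.0697]
tool_rot: [3.142, 0.0, -0.09]
contact_force: [0.5, 0.4, -0.2]
opening: 0.0296
grip_force: 0.0
time: 9.18
tool_pos: [0.5148, -0.0287, 0.0697]
tool_rot: [3.141, 0.0, -0.09]
contact_force: [0.1, 0.8, -0.8]
opening: 0.0178
grip_force: 20.0
```

```bash
python3 -m jog '[[[-1,0,0.015,0,0],[-1,0,0.03,0,0],[-1,0,0.045,0,0],[-1,0,0.06,0,0],[-1,0,0.075,0,0]]]'
python3 -m jog '[[[-1,0,0.004,0,0],[-1,0,0.008,0,0],[-1,0,0.008,0,0],[-1,0,0.008,0,0],[-1,0,0.008,0,0]]]'
python3 - <<'E'
from h import *
import cv2
c=cam('wrist');s=robot.observe();print(s['tool_pos'],s['tool_rot'])
w=robot.read_camera('wrist')[:,:,::-1];cv2.imwrite('pics/w6.png',w)
t=robot.read_camera('top')[:,:,::-1];cv2.imwrite('pics/t6.png',t)
a=cv2.resize(w[150:290,100:300],None,fx=4,fy=4);
cv2.imwrite('pics/m6.png',a)
E
```

```text
time: 9.6
tool_pos: [0.5077, -0.103, 0.0696]
tool_rot: [-3.14, 0.001, -0.09]
contact_force: [0.3, 5.1, 1.1]
opening: 0.0174
grip_force: 20.0
time: 10.02
tool_pos: [0.507, -0.1113, 0.0696]
tool_rot: [3.141, 0.001, -0.09]
contact_force: [-3.5, -3.5, -0.9]
opening: 0.0175
grip_force: 20.0
[ 0.50698684 -0.1112672   0.06963265] [ 3.14088070e+00  7.59954171e-04 -8.96092040e-02]
```

View pics/m6.png

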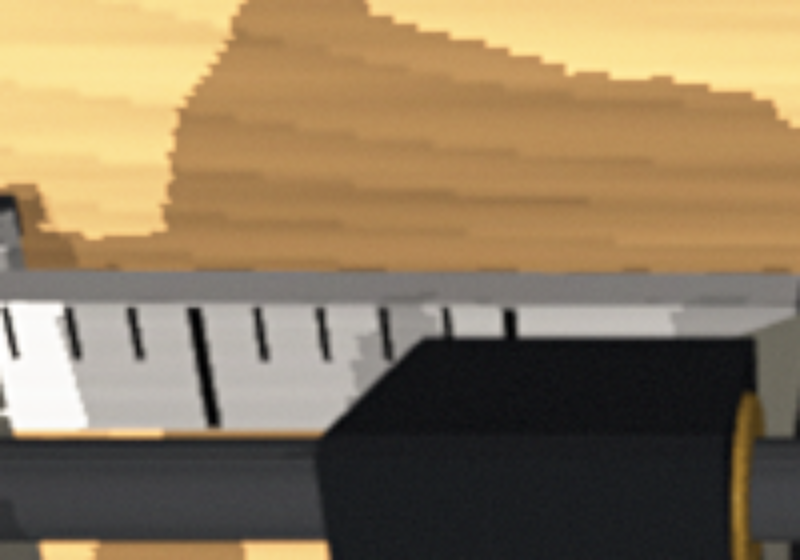

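The 0 line is at crop column 510 and the 50 line at about 200, with 62.5 px per 10 mm at their tops (row 310). The mouth lies further left.

```bash
python3 - <<'E'
import cv2
w=cv2.imread('pics/w6.png');cv2.imwrite('pics/m7.png',cv2.resize(w[190:280,20:180],None,fx=5,fy=5))
E
```

```text
(no output)
```

View pics/m7.png

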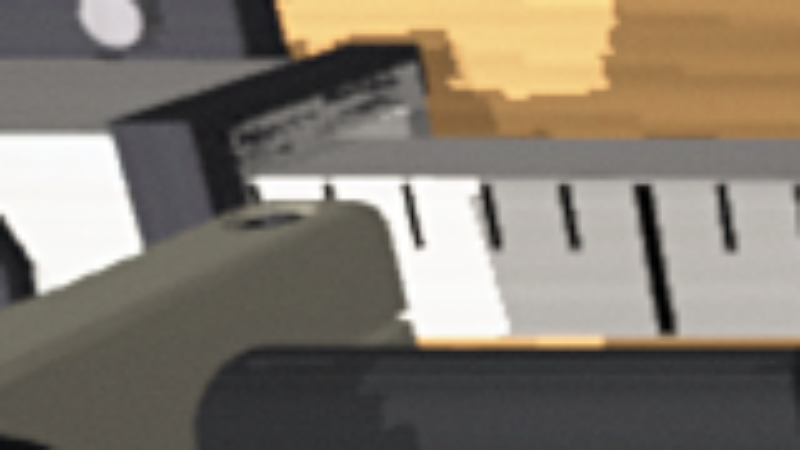

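The 100 line is just showing at (252,187) in this crop, next to the collar's front top edge, which runs from (190,125) to (215,215). I'll correct for the height parallax with rays.

```bash
python3 - <<'E'
from h import *
c=cam('wrist');s=robot.observe();A=R.from_euler('xyz',s['tool_rot']).as_matrix();o=np.array(s['tool_pos'])
f=lambda p:(20+p[0]/5,190+p[1]/5)
for z in(.050,.052,.054,.056):
  print(z,[np.round(1e3*(A.T@(ray('wrist',p,z,c)-o))[:2],1) for p in [(227.5,228)]+[f(q) for q in((643,187),(565,187),(408,187),(330,187),(252,187))]])
for z in(.059,.061,.063):print(z,[np.round(1e3*(A.T@(ray('wrist',f(q),z,c)-o))[:2],1) for q in((190,125),(200,160),(208,187),(215,215))])
E
```

```text
0.05 [array([  6. , -60.2]), array([   6.4, -111.4]), array([   6.4, -121.5]), array([   6.4, -141.9]), array([   6.4, -152. ]), array([   6.4, -162.1])]
0.052 [array([  6.8, -59.5]), array([   7.2, -110. ]), array([   7.2, -120. ]), array([   7.2, -140.2]), array([   7.1, -150.2]), array([   7.1, -160.2])]
0.054 [array([  7.6, -58.8]), array([   8. , -108.7]), array([   8. , -118.6]), array([   7.9, -138.5]), array([   7.9, -148.4]), array([   7.9, -158.3])]
0.056 [array([  8.4, -58. ]), array([   8.7, -107.4]), array([   8.7, -117.2]), array([   8.7, -136.8]), array([   8.7, -146.6]), array([   8.7, -156.4])]
0.059 [array([  17.9, -159.1]), array([  13.4, -159. ]), array([   9.9, -158.9]), array([   6.2, -159. ])]
0.061 [array([  18.6, -157.1]), array([  14.1, -157. ]), array([  10.6, -156.9]), array([   7., -157.])]
0.063 [array([  19.2, -155.1]), array([  14.8, -155. ]), array([  11.4, -154.9]), array([   7.8, -155. ])]
```

The reading comes out at about 99 mm, so I'll add 1 mm, let it settle and check before handing in.

```bash
python3 -m jog '[[[-1,0,0.001,0,0],[-1,0,0.001,0,0],[-1,0,0.001,0,0],[-1,0,0.001,0,0],[-1,0,0.001,0,0]]]'
python3 -m jog '[[[-1,0,0,0,0],[-1,0,0,0,0],[-1,0,0,0,0],[-1,0,0,0,0],[-1,0,0,0,0]]]'
```

```text
time: 10.53
tool_pos: [0.5069, -0.1118, 0.0696]
tool_rot: [-3.141, 0.001, -0.09]
contact_force: [-3.8, 2.7, 2.0]
opening: 0.0175
grip_force: 20.0
time: 10.95
tool_pos: [0.5069, -0.1121, 0.0696]
tool_rot: [-3.141, 0.001, -0.09]
contact_force: [-4.6, 3.3, 1.1]
opening: 0.0174
grip_force: 20.0
```

```bash
python3 -c "
from cell import robot
print(robot.hand_in())"
```

```text
the job is handed in; nothing more can be done
None
```

I handed the job in at about 11 s: the lever was swung to its stop and sprang back, the lock was released, and the gripper is holding the post with 20 N. The camera measurement put the arm at about 99 mm and I then drew it out just under 1 mm more, so it should stand at 100 mm. No verdict came back.

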